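# Unlock the saffron strongbox with the flat key

### The arm

A 6-joint arm with a two-finger parallel gripper is mounted at the origin on the work surface; the furniture and walls round the work are solid. World frame = base frame: x ahead of the robot, y to its left, z up, the work surface at z = 0. Lengths are in m, angles in rad, forces in N, time in s.
With the tool pointing down it reaches from about 0.375 to 0.975 m from the base axis. Payload 3.8 kg.
Tool frame: the origin (TCP) lies midway between the tips of the shut fingers; the grasp point (between the pads) lies 19 mm behind it (bot.grip_point_offset is the z of the grasp point in the tool frame, in m); z points along the fingers, y is the line along which they close (so a half turn about z gives the same grasp; the last joint's range is limited). The gripper opens to 85 mm and grips with 20 to 120 N. Pads are 22 mm wide; open, the fingers measure 114 mm over their backs; the gripper's body (76 mm by 85 mm) begins 54 mm behind the grasp point. The pads swing forward as they close: fully open they stand 13 mm farther back than shut.
Start: joints at [1.311, 0.264, 1.604, -0, 1.274, -0.037], TCP at [0.149, 0.658, 0.231] pointing down, gripper open.
Joint ranges: [-2.63, 2.63], [-0.94, 2.18], [0.31, 2.57], [-1.31, 4.45], [0, 2.66], [-2.55, 2.55]. Speed limits (rad/s): [2.57, 2.57, 3.14, 3.14, 3.14, 3.14].

### API

Orientations are given as a rotation vector (axis times angle).
In Python, from workcell import sensors, optics, order, bot gives the robot as it stands.
- The arm moves only by the tool play_rows, never from a script. Its argument "commands" is a list of rows, each a list of 6 numbers: the shift along the tool's x, y, z in cm, then the turn, a rotation vector about the tool's x, y, z in rad. In form: [[dx, dy, dz, wx, wy, wz], ...]. A call has 1 to 5 rows; each row shifts and turns the commanded pose from where the row before left it, along the tool's axes as they then stand; what a row does not reach is not made up. A row lasts 1/12 s, in which the tool goes at most 41.7 mm and 7.16 degrees, less where a joint would pass 70% of its speed; a pose out of reach is approached as far as the arm can. A call with a gripper value outside its range is refused whole. "grip" is the closure, from 0 (fully open) to 1 (shut), set as the call begins (left out, the last holds). The fingers move at their own pace and stop on an object; "force" is the grip in N (left out, the last holds). Time passes only in rows, so rows that do not move let the fingers close. It gives the time, the measured TCP pose, the force, the opening and the grip force at its end, in the units of the state.
- sensors.read_state(): the state, without advancing time (a new reading comes with each control period).
- optics.read_camera(name): name is "scene" or "side" or "wrist"; returns the picture (420x560x3 uint8, red, green, blue); there is no depth.
- optics.camera_info(name): a dict with "mtx" (3x3 intrinsics, pixels), "R" (3x3) and "t" (3): a world point X has camera coordinates R X + t. Camera axes: x right, y down, z forward; pixel columns grow to the right and rows downward; lengths in m; the calibration is good to about 2 mm. A picture is of the moment at which its call begins: read the wrist's pose just before it. camera_info takes no time and is no camera call; for the wrist camera it gives the pose at the moment of the call.
- order.finish_job(): hands the job in; it is judged then, once.
The state is a dict: "time": time; "q": joint angles; "joint_vel": joint speeds; "joint_torque": joint torques, N m; "tool_pos": TCP position; "tcp_rot": TCP orientation; "wrist_force": force on the tool from outside, world axes, zero at the start; "torque": the same for the moment, N m; "width": opening from 0.0 (shut) to 1.0 (fully open); "grip_force": force on a finger pad.
Only numpy, scipy, OpenCV 4.12 (cv2) and the standard library are available. Lean on these libraries where they do the work, as an engineer would, in place of code of your own. Each camera call takes 0.05 s, during which the arm holds its last target. There are 200 camera calls.

### The job

Take the flat-bladed key with the T-shaped handle from the wooden key rack, line it up with the slot in the strongbox lock, and press it in until its collar sits down on the lock face. Then turn the key clockwise (seen from above) until it stops, so that the bolt is drawn back, and leave the key upright in the lock and let go of it. Leave the key with the round knob in the rack.

Things in the scene. Friction and masses are not known exactly. Their poses are not given: they have to be found in the camera images.
- flat_key: Steel key to use, upright, 0.16 kg, hanging in the rack. Origin: centre of the underside of its round collar (52 mm diameter, 8 thick). Above it a 14 mm stem, then a T-bar handle 64 long (x), 14 thick (y), z = 26 to 54 mm: grip it there. Below it a flat blade 36 (x) x 10 (y) mm, ending in a 28 x 6 tip at z = -24 mm. z up, x along handle and blade; fits the slot either way round.
- square_key: Steel key to leave in the rack: same collar and origin, but a round knob (38 mm across) and a square 24 mm end. The rack is a wooden bridge 230 x 90 mm, top 50 mm above the table, with two openings 120 mm apart (28 x 46 mm); each key rests on its collar in one, blade hanging through. The flat key's handle lies along the rack; lift it straight up over 30 mm to clear.
- lock_slot (a point): Centre of the round lock face at the slot's mouth, 74 mm above the table, on the strongbox; turns with the lock. z up, x along the slot: 46 (x) x 18 (y) mm, 30 deep, mouth flared 4 mm all round. A key fully in has its collar on the face, its origin here. A fixed ring round the face (71 mm inside, 100 outside) stands 4 mm higher. The blade turns about 13 degrees in the slot before it bears.
- lock_plug (a joint): Angle of the lock face, rad: 0 locked, 1.05 (60 degrees) unlocked, at a hard stop. Grows clockwise seen from above; stays where left (friction about 0.12 N m). Starts at 0 to 0.1. It draws back the bolt on the lid, whose keeper stands 13 mm over the lock face, 82 mm from its centre. The strongbox is a grey steel box, 176 x 156 mm, fixed to the table.
Not all that is in view belongs to the job. Leave any green look-alike of the flat_key alone.

How it is judged:
By the outcome, as a careful person would: the job done as asked, in the order asked, and still so for the second after the job is handed in, with the robot touching nothing.
It also fails if it takes over 43 s, if anything falls off the work surface, if the arm or the gripper's body presses on something with over 40 N, if the wrist force passes 120 N, or if a joint passes its speed limit or range.

## Working session

There is one attempt and no reset: what is moved stays moved. The work goes in short steps, Python scripts to look and compute and a tool call to move; the robot and the scene stay as the last step left them, time stands still between calls to the robot, and variables do not carry over. Pictures are saved under pics/ and viewed, at most 10 in all, crops included, and the job is handed in when it is done.

Besides the shell and the picture viewer there is one more tool, called after ">>>" in YAML: its name, and indented under it one key for each argument. play_rows: Moves the arm, as the interface text tells. Its arguments: {"type":"object","properties":{"commands":{"type":"array","items":{"type":"array","items":{"type":"number"}}},"grip":{"type":"number"},"force":{"type":"number"}},"required":["commands"]}

```bash
mkdir -p pics && ls
cat > h.py <<'E'
import numpy as np, cv2
from scipy.spatial.transform import Rotation as R
from workcell import sensors, optics, order, bot
def snap(n, f):
    i=optics.camera_info(n); im=optics.read_camera(n); np.savez('pics/'+f+'.npz',**{k:np.array(v) for k,v in i.items()})
    cv2.imwrite(f'pics/{f}.png', im[:,:,::-1]); return im
def ray(i,u,v,z):
    K,Rm,t=[np.array(i[k]) for k in('mtx','R','t')]
    c=-Rm.T@t; d=Rm.T@np.linalg.solve(K,[u,v,1]); return c+d*(z-c[2])/d[2]
def proj(i,X):
    K,Rm,t=[np.array(i[k]) for k in('mtx','R','t')]
    p=(np.atleast_2d(X)@Rm.T+t)@K.T; return p[:,:2]/p[:,2:]
E
python3 - <<'E'
from h import *
a=snap('scene','a');b=snap('side','b');
cv2.imwrite('pics/ab.png',cv2.resize(np.vstack([a,b])[:,:,::-1],None,fx=.71,fy=.71))
s=sensors.read_state();print({k:np.round(v,3) for k,v in s.items()},bot.grip_point_offset)
E
```

```text
pics
{'time': np.float64(0.1), 'q': array([ 1.311,  0.265,  1.605, -0.   ,  1.274, -0.037]), 'joint_vel': array([ 0.002, -0.001, -0.001,  0.   ,  0.   , -0.   ]), 'joint_torque': array([ 1.0000e-03, -5.1671e+01, -3.6859e+01,  0.0000e+00,  6.0000e-03,
       -0.0000e+00]), 'tool_pos': array([0.149, 0.658, 0.23 ]), 'tcp_rot': array([-3.490e-01, -3.122e+00,  3.000e-03]), 'wrist_force': array([ 0.859,  0.507, -0.543]), 'torque': array([-0.076, -0.033,  0.004]), 'grip_force': np.float64(0.0), 'width': np.float64(0.993)} -0.0187
```

View pics/a.png

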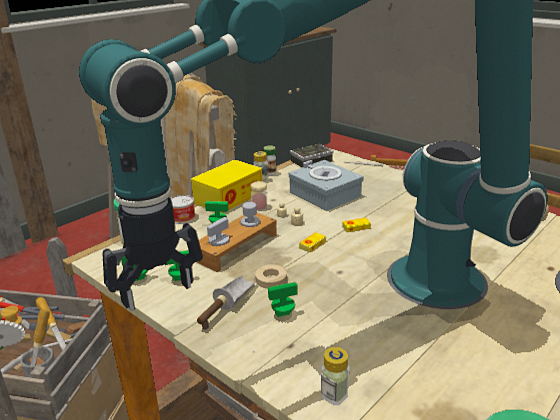

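View pics/b.png

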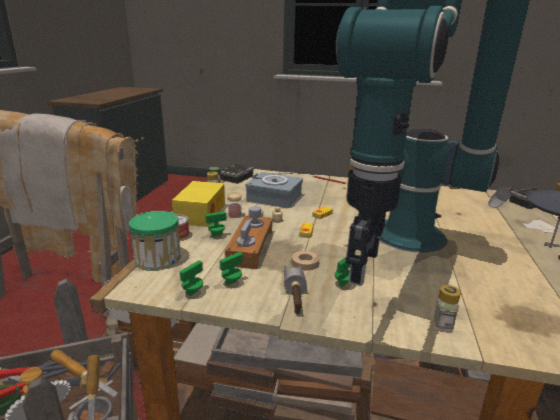

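Scene picture: a steel T-key at (217,231) in the near end of the rack, a steel round-knob key at (250,213), green look-alikes at (283,298), (217,210), (180,268) and (135,265), and the lock face at (325,173). The grey T-handle in the rack, at scene (217,231) and side (246,232), fits the description because it is steel, T-shaped and in the rack.

Run:
```python
from h import *
a=np.load('pics/a.npz');b=np.load('pics/b.npz')
for n,u,v,z in[('flat top',(217,228),(246,232),.09),('knob',(250,208),(256,210),.09),('lock',(325,173),(274,181),.076)]:
    P=[np.array(i['mtx'])@np.c_[i['R'],i['t']] for i in(a,b)]
    X=cv2.triangulatePoints(*P,np.array(u,float),np.array(v,float)).ravel();X=X[:3]/X[3]
    print(n,X.round(3),ray(a,*u,z).round(3),ray(b,*v,z).round(3),np.hypot(*X[:2]))
im=cv2.imread('pics/a.png')[150:290,120:370];im2=cv2.imread('pics/b.png')[160:300,150:400]
cv2.imwrite('pics/c.png',np.hstack([cv2.resize(x[:, :],None,fx=1.6*2,fy=1.6*2,interpolation=cv2.INTER_CUBIC)[:, :400] if 0 else cv2.resize(x,(400,224),interpolation=cv2.INTER_CUBIC) for x in(im,im2)]))
i=optics.camera_info('wrist');s=sensors.read_state()
Rt=R.from_rotvec(s['tcp_rot']);print('cam in tool',Rt.inv().apply(-i['R'].T@i['t']-s['tool_pos']).round(3),'\n',(i['R']@Rt.as_matrix()).round(3),i['mtx'])
print(Rt.as_matrix().round(3))
```

```text
flat top [0.464 0.272 0.084] [0.458 0.276 0.09 ] [0.457 0.29  0.09 ] 0.5374035985511841
knob [0.467 0.151 0.094] [0.473 0.146 0.09 ] [0.471 0.14  0.09 ] 0.4913127454193249
lock [ 0.495 -0.204  0.066] [ 0.484 -0.19   0.076] [ 0.487 -0.17   0.076] 0.5353336348826676
cam in tool [ 0.066 -0.    -0.141] 
 [[-0.001  1.     0.   ]
 [-0.966 -0.001 -0.26 ]
 [-0.26  -0.     0.966]] [[330.72414415   0.         277.52249555]
 [  0.         330.72414415 204.83366418]
 [  0.           0.           1.        ]]
[[-0.975  0.221 -0.001]
 [ 0.221  0.975 -0.002]
 [ 0.    -0.002 -1.   ]]
```

View pics/c.png

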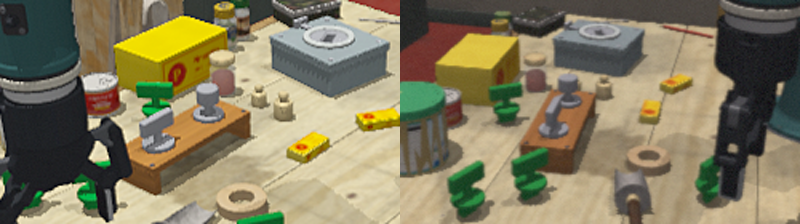

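The crops confirm it: the steel T-handled key is at the rack's near end, the steel round knob is at the far end, and all the green T's stand outside the rack. Next I'll move over it for a wrist view.

```bash
cat >> h.py <<'E'
def plan(pos,yaw,n):
    "yaw = world angle of tool y (rad), tool down; prints n rows (simulated with rounding)"
    s=sensors.read_state(); p=np.array(s['tool_pos']); M=R.from_rotvec(s['tcp_rot'])
    ty=np.array([np.cos(yaw),np.sin(yaw),0]); tz=np.array([0,0,-1.]); T=R.from_matrix(np.c_[np.cross(ty,tz),ty,tz])
    rows=[]
    for k in range(n):
        d=np.round(M.inv().apply((pos-p)/(n-k))*100,1 if n-k>1 else 2)
        w=np.round((M.inv()*T).as_rotvec()/(n-k),3)
        p=p+M.apply(d/100); M=M*R.from_rotvec(w); rows.append([*(d+0).tolist(),*(w+0).tolist()])
    for r in rows: print(r)
def st():
    s=sensors.read_state(); M=R.from_rotvec(s['tcp_rot']).as_matrix()
    print(round(s['time'],2),np.round(s['tool_pos'],4),'yaw',np.arctan2(M[1,1],M[0,1]).round(4),'q',np.round(s['q'],3),'F',np.round(s['wrist_force'],1),'T',np.round(s['torque'],2),'w',round(s['width'],3),'gf',round(s['grip_force'],1)); return s
E
python3 - <<'E'
from h import *
plan(np.array([.46,.27,.22]),.08,15)
E
```

```text
[-2.6, -2.1, 0.1, 0.0, 0.0, 0.085]
[-2.8, -1.8, 0.1, 0.0, 0.0, 0.084]
[-2.9, -1.6, 0.1, 0.0, 0.0, 0.085]
[-3.0, -1.3, 0.1, 0.0, 0.0, 0.084]
[-3.1, -1.1, 0.1, 0.0, 0.0, 0.085]
[-3.2, -0.8, 0.1, 0.0, 0.0, 0.084]
[-3.3, -0.5, 0.1, 0.0, 0.0, 0.085]
[-3.3, -0.3, 0.0, 0.0, 0.0, 0.084]
[-3.3, 0.0, 0.1, 0.0, 0.0, 0.085]
[-3.3, 0.3, 0.0, 0.0, 0.0, 0.084]
[-3.3, 0.6, 0.1, 0.0, 0.0, 0.085]
[-3.2, 0.8, 0.0, 0.0, 0.0, 0.084]
[-3.1, 1.1, 0.1, 0.0, 0.001, 0.085]
[-3.0, 1.4, 0.0, 0.0, 0.0, 0.084]
[-2.94, 1.59, 0.06, -0.001, 0.001, 0.085]
```

>>> play_rows:
  commands:
    - [-2.6, -2.1, 0.1, 0, 0, 0.085]
    - [-2.8, -1.8, 0.1, 0, 0, 0.084]
    - [-2.9, -1.6, 0.1, 0, 0, 0.085]
    - [-3.0, -1.3, 0.1, 0, 0, 0.084]
    - [-3.1, -1.1, 0.1, 0, 0, 0.085]

```text
time: 0.52
tool_pos: [0.2533, 0.5279, 0.2256]
tcp_rot: [-1.002, -2.977, 0.002]
wrist_force: [-0.4, -0.2, 0.3]
width: 1.001
grip_force: 0.0
```

>>> play_rows:
  commands:
    - [-3.2, -0.8, 0.1, 0, 0, 0.084]
    - [-3.3, -0.5, 0.1, 0, 0, 0.085]
    - [-3.3, -0.3, 0, 0, 0, 0.084]
    - [-3.3, 0, 0.1, 0, 0, 0.085]
    - [-3.3, 0.3, 0, 0, 0, 0.084]

```text
time: 0.93
tool_pos: [0.357, 0.3986, 0.2226]
tcp_rot: [-1.604, -2.701, 0.002]
wrist_force: [0.3, 0.4, -0.9]
width: 0.998
grip_force: 0.0
```

>>> play_rows:
  commands:
    - [-3.3, 0.6, 0.1, 0, 0, 0.085]
    - [-3.2, 0.8, 0, 0, 0, 0.084]
    - [-3.1, 1.1, 0.1, 0, 0, 0.085]
    - [-3.0, 1.4, 0, 0, 0, 0.084]
    - [-2.9, 1.6, 0.1, 0, 0, 0.085]

```text
time: 1.35
tool_pos: [0.4608, 0.2696, 0.22]
tcp_rot: [-2.136, -2.304, 0.0]
wrist_force: [0.6, -0.2, -0.5]
width: 0.996
grip_force: 0.0
```

>>> play_rows:
  commands:
    - [0, 0, 0, 0, 0, 0]
    - [0, 0, 0, 0, 0, 0]
    - [0, 0, 0, 0, 0, 0]

```text
time: 1.6
tool_pos: [0.4598, 0.2711, 0.2199]
tcp_rot: [-2.13, -2.308, 0.001]
wrist_force: [0.4, -0.7, -0.1]
width: 1.0
grip_force: 0.0
```

Run:
```python
from h import *
st(); snap('wrist','d')
```

```text
1.6 [0.4598 0.2711 0.2199] yaw 0.0799 q [4.860e-01 5.000e-03 1.918e+00 1.000e-03 1.220e+00 4.050e-01] F [ 0.4 -0.7 -0.1] T [0.01 0.01 0.01] w 1.0 gf 0.0
```

View pics/d.png

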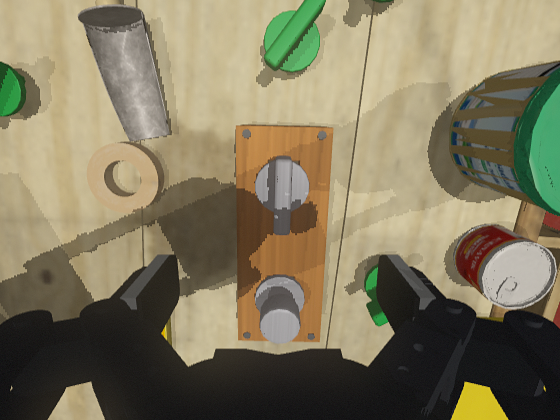

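The wrist view shows the steel T-key's handle at about (283,195) with its collar around (282,184), the round knob at (280,310), and the rack edges at columns 236 to 333. I'll solve for the pose and overlay it to check.

Run:
```python
from h import *
i=np.load('pics/d.npz'); c=ray(i,282.5,184,.058); h=ray(i,282.5,196,.104); print(c.round(4),h.round(4))
S=np.array([ray(i,*p,.05) for p in[(246,133),(323,135),(310,336),(248,336)]]);print(S.round(3))
L=(S[3]-S[0])+(S[2]-S[1]); print('rack dir',np.degrees(np.arctan2(L[1],L[0])))
E_=[ray(i,*p,.05) for p in[(236,126),(333,127),(320,342),(236,342)]];print(np.round(E_,3))
im=cv2.imread('pics/d.png')
o=(c+h)/2
def draw(im,o,yaw,col):
    u=np.array([np.cos(yaw),np.sin(yaw),0]);v=np.array([-u[1],u[0],0]);
    top=[o[:2].tolist()+[.104]+0*u if 0 else np.r_[o[:2],.104]+a*.032*u+b*.007*v for a,b in((1,1),(1,-1),(-1,-1),(-1,1))]
    col_=[np.r_[o[:2],.058]+.026*(np.cos(t)*u+np.sin(t)*v) for t in np.linspace(0,6.28,50)]
    for P in(top,col_): cv2.polylines(im,[np.int32(np.round(proj(i,np.array(P))*8))],True,col,1,shift=3)
big=im[100:360,170:400]
draw(im,o,np.arctan2(L[1],L[0]),(0,0,255))
cv2.imwrite('pics/e.png',cv2.resize(im[110:350,190:380],None,fx=2.5,fy=2.5,interpolation=cv2.INTER_CUBIC))
```

```text
[0.4638 0.2756 0.058 ] [0.4632 0.2751 0.104 ]
[[0.427 0.319 0.05 ]
 [0.497 0.323 0.05 ]
 [0.508 0.108 0.05 ]
 [0.44  0.103 0.05 ]]
rack dir -86.77557014336399
[[0.417 0.325 0.05 ]
 [0.506 0.331 0.05 ]
 [0.52  0.102 0.05 ]
 [0.428 0.094 0.05 ]]
```

View pics/e.png

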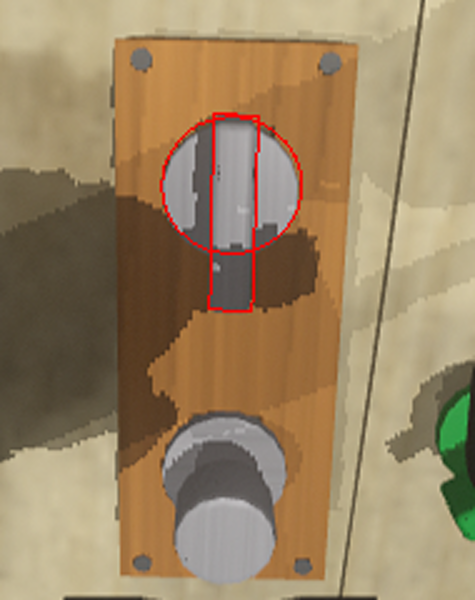

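The overlay fits well. The flat key is at (0.4635, 0.2753) with its handle at about -86.8°.

Run:
```python
from h import *
plan(np.array([.4635,.2753,.074]),.056,6)
```

```text
[0.1, 0.1, 2.4, 0.0, 0.0, 0.004]
[0.0, 0.1, 2.4, 0.0, 0.0, 0.004]
[0.1, 0.1, 2.4, 0.0, 0.0, 0.004]
[0.0, 0.0, 2.5, 0.0, 0.0, 0.004]
[0.1, 0.1, 2.4, -0.001, 0.0, 0.005]
[0.04, 0.04, 2.49, 0.0, 0.0, 0.004]
```

>>> play_rows:
  commands:
    - [0.2, 0.2, 2.4, 0, 0, 0.012]
    - [0.2, 0.2, 2.4, 0, 0, 0.012]
    - [0, 0, 2.4, 0, 0, 0]
    - [0, 0, 2.5, 0, 0, 0]
    - [0, 0, 2.4, 0, 0, 0]

```text
time: 2.07
tool_pos: [0.4628, 0.2768, 0.0982]
tcp_rot: [-2.155, -2.286, -0.0]
wrist_force: [-0.6, 0.1, -0.8]
width: 1.002
grip_force: 0.0
```

>>> play_rows:
  commands:
    - [0, 0, 1.5, 0, 0, 0]
    - [0, 0, 1.0, 0, 0, 0]
    - [0, 0, 0, 0, 0, 0]
    - [0, 0, 0, 0, 0, 0]

```text
time: 2.4
tool_pos: [0.4633, 0.2761, 0.0742]
tcp_rot: [-2.156, -2.284, 0.001]
wrist_force: [-0.3, 0.2, -0.6]
width: 1.0
grip_force: 0.0
```

>>> play_rows:
  commands:
    - [0, 0, 0, 0, 0, 0]
    - [0, 0, 0, 0, 0, 0]
    - [0, 0, 0, 0, 0, 0]
    - [0, 0, 0, 0, 0, 0]
    - [0, 0, 0, 0, 0, 0]
  grip: 1
  force: 60

```text
time: 2.82
tool_pos: [0.4644, 0.2755, 0.075]
tcp_rot: [2.158, 2.282, 0.002]
wrist_force: [-0.2, -0.0, 1.0]
width: 0.298
grip_force: 0.0
```

>>> play_rows:
  commands:
    - [0, 0, 0, 0, 0, 0]
    - [0, 0, 0, 0, 0, 0]
    - [0, 0, 0, 0, 0, 0]
    - [0, 0, 0, 0, 0, 0]
    - [0, 0, 0, 0, 0, 0]

```text
time: 3.23
tool_pos: [0.4644, 0.2755, 0.0748]
tcp_rot: [2.158, 2.282, 0.001]
wrist_force: [0.3, -0.1, 4.2]
width: 0.156
grip_force: 59.4
```

Run:
```python
from h import *
st()
```

```text
3.23 [0.4644 0.2755 0.0748] yaw 0.0559 q [ 0.489  0.161  2.039 -0.     0.94   0.434] F [ 0.3 -0.1  4.2] T [-0.17 -0.02 -0.02] w 0.156 gf 59.4
```

The key is gripped, with the opening at about 13 mm. I'll lift it and carry it to a viewpoint beside the lock.

>>> play_rows:
  commands:
    - [0, 0, -1, 0, 0, 0]
    - [0, 0, -2, 0, 0, 0]
    - [0, 0, -3, 0, 0, 0]
    - [0, 0, -3, 0, 0, 0]
    - [0, 0, -3, 0, 0, 0]
  force: 80

```text
time: 3.65
tool_pos: [0.4626, 0.2747, 0.1945]
tcp_rot: [-2.158, -2.282, 0.005]
wrist_force: [0.5, -0.3, -2.3]
width: 0.147
grip_force: 78.0
```

>>> play_rows:
  commands:
    - [0, 0, -2.5, 0, 0, 0]
    - [-2, 0, 0, 0, 0, 0]
    - [-3.8, 0, 0, 0, 0, 0]
    - [-3.8, 0, 0, 0, 0, 0]
    - [-3.8, 0, 0, 0, 0, 0]

```text
time: 4.07
tool_pos: [0.4703, 0.1404, 0.219]
tcp_rot: [-2.156, -2.284, 0.002]
wrist_force: [0.2, 0.2, -2.0]
width: 0.154
grip_force: 78.2
```

>>> play_rows:
  commands:
    - [-3.8, 0, 0, 0, 0, 0]
    - [-3.8, 0, 0, 0, 0, 0]
    - [-3.8, 0, 0, 0, 0, 0]
    - [-3.8, 0, 0, 0, 0, 0]
    - [-3.8, 0, 0, 0, 0, 0]

```text
time: 4.48
tool_pos: [0.4808, -0.0497, 0.2189]
tcp_rot: [-2.157, -2.282, 0.001]
wrist_force: [0.2, 0.1, -1.7]
width: 0.149
grip_force: 78.2
```

>>> play_rows:
  commands:
    - [-3.8, 0, 0, 0, 0, 0]
    - [-3.8, 0, 0, 0, 0, 0]
    - [-3.8, 0, 0, 0, 0, 0]
    - [-3.8, 0, 0, 0, 0, 0]
    - [-2.0, 0, 0, 0, 0, 0]

```text
time: 4.9
tool_pos: [0.4907, -0.2234, 0.2188]
tcp_rot: [-2.161, -2.28, 0.003]
wrist_force: [0.4, -0.4, -2.6]
width: 0.15
grip_force: 78.2
```

>>> play_rows:
  commands:
    - [-1, 0, 0, 0, 0, 0]
    - [0, 0, 0, 0, 0, 0]
    - [0, 0, 0, 0, 0, 0]
    - [0, 0, 0, 0, 0, 0]

```text
time: 5.23
tool_pos: [0.4918, -0.2283, 0.2189]
tcp_rot: [-2.156, -2.282, -0.0]
wrist_force: [-0.3, -1.6, -1.8]
width: 0.15
grip_force: 78.2
```

Run:
```python
from h import *
st(); snap('wrist','f')
```

```text
5.23 [ 0.4918 -0.2283  0.2189] yaw 0.0568 q [-4.810e-01  2.200e-02  1.902e+00  1.000e-03  1.219e+00 -5.380e-01] F [-0.3 -1.6 -1.8] T [ 0.02  0.01 -0.06] w 0.15 gf 78.2
```

View pics/f.png

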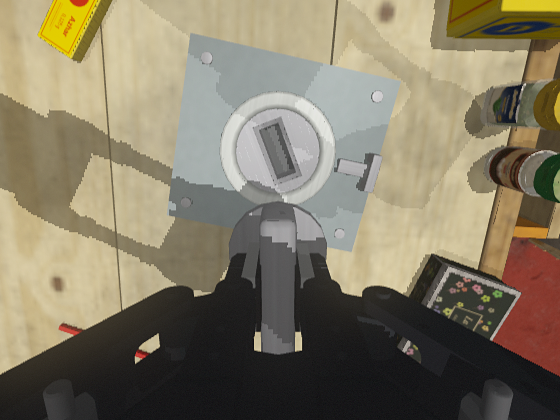

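The wrist view shows the ring centred near (278,149), the slot running from (266,119) to (287,185), the bolt keeper at (370,170), and the key's collar at (279,245). I'll fit the ring, slot and held collar next.

```bash
cat > g.py <<'E'
from h import *
i=np.load('pics/f.npz'); im=cv2.imread('pics/f.png'); 
s=sensors.read_state(); M=R.from_rotvec(s['tcp_rot']); p=np.array(s['tool_pos'])
g=cv2.cvtColor(im,cv2.COLOR_BGR2GRAY)
m=np.zeros_like(g); cv2.circle(m,(278,150),37,255,-1)
d=((g<135)&(m>0)).astype(np.uint8)
n,l,stt,_=cv2.connectedComponentsWithStats(d); k=1+np.argmax(stt[1:,4]); pts=np.argwhere(l==k)[:,::-1].astype(np.float32)
r=cv2.minAreaRect(pts); B=cv2.boxPoints(r); W=np.array([ray(i,*b,.074) for b in B])
print(len(pts),r,W.round(4),W.mean(0).round(4))
L=np.array([ray(i,*x,.078) for x in[(221,149),(336,149),(278,91),(278,207)]]); print('ring',L.round(4),L.mean(0).round(4))
e=[W[1]-W[0],W[2]-W[1]]; print('sizes',[np.linalg.norm(x).round(4) for x in e]); e=max(e,key=np.linalg.norm); a=np.arctan2(e[1],e[0]); print('slot angle deg',np.degrees(a))
c=L.mean(0)
def poly(P,col): cv2.polylines(im,[np.int32(np.round(proj(i,np.array(P))*8))],True,col,1,shift=3)
t=np.linspace(0,2*np.pi,60)
for rad in(.05,.0355): poly(np.c_[c[0]+rad*np.cos(t),c[1]+rad*np.sin(t),0*t+.078],(0,0,255))
u=np.array([np.cos(a),np.sin(a),0]);v=np.array([-u[1],u[0],0]); c2=np.r_[c[:2],.074]
for A,b in((.027,.013),(.023,.009)): poly([c2+x*A*u+y*b*v for x,y in((1,1),(1,-1),(-1,-1),(-1,1))],(0,255,0))
# held key model, tool frame, offset 0
for z,rad in((.0168,.026),): poly(p+M.apply(np.c_[rad*np.cos(t),rad*np.sin(t),0*t+z]),(255,0,255))
poly(p+M.apply([[x*.032,y*.007,-.0292] for x,y in((1,1),(1,-1),(-1,-1),(-1,1))]),(255,0,255))
cv2.imwrite('pics/g.png',cv2.resize(im[80:360,190:380],None,fx=2.1,fy=2.1,interpolation=cv2.INTER_CUBIC))
E
python3 g.py
```

```text
1201 ((278.9383850097656, 149.3356170654297), (54.89229202270508, 25.16384506225586), 69.44395446777344) [[ 0.4717 -0.1735  0.074 ]
 [ 0.4911 -0.1652  0.074 ]
 [ 0.5104 -0.2075  0.074 ]
 [ 0.4904 -0.2165  0.074 ]] [ 0.4909 -0.1907  0.074 ]
ring [[ 0.4418 -0.1923  0.078 ]
 [ 0.5388 -0.1869  0.078 ]
 [ 0.4873 -0.1433  0.078 ]
 [ 0.4927 -0.2403  0.078 ]] [ 0.4902 -0.1907  0.078 ]
sizes [np.float64(0.0211), np.float64(0.0465)]
slot angle deg -65.5018952100252
```

View pics/g.png

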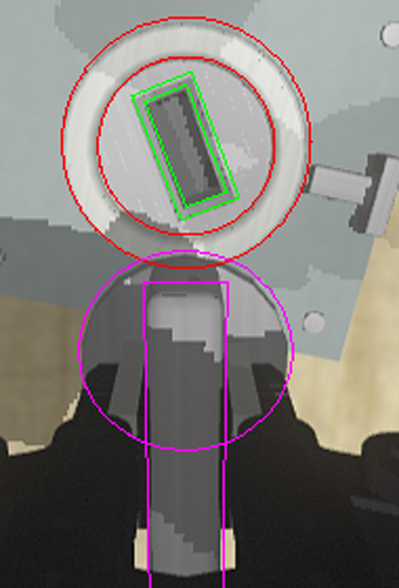

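The lock fit is tight: centre (0.4903, -0.1907), slot at -65.5°. The held key sits within about 1 mm of centre. I'll plan the move above the slot.

Run:
```python
from h import *
plan(np.array([.4903,-.1907,.145]),.4276,5)
```

```text
[0.7, 0.0, 1.5, 0.0, 0.0, -0.074]
[0.8, 0.1, 1.5, 0.0, 0.0, -0.074]
[0.7, 0.1, 1.5, 0.0, 0.0, -0.074]
[0.7, 0.2, 1.5, 0.0, -0.001, -0.074]
[0.78, 0.21, 1.4, 0.0, 0.0, -0.074]
```

>>> play_rows:
  commands:
    - [0.7, 0, 1.5, 0, 0, -0.074]
    - [0.8, 0.1, 1.5, 0, 0, -0.074]
    - [0.7, 0.1, 1.5, 0, 0, -0.074]
    - [0.7, 0.2, 1.5, 0, 0, -0.074]
    - [0.8, 0.2, 1.4, 0, 0, -0.074]

```text
time: 5.7
tool_pos: [0.4904, -0.1903, 0.1447]
tcp_rot: [-1.694, -2.646, -0.0]
wrist_force: [0.5, -0.7, -2.0]
width: 0.15
grip_force: 78.0
```

>>> play_rows:
  commands:
    - [0, 0, 0, 0, 0, 0]
    - [0, 0, 0, 0, 0, 0]
    - [0, 0, 0, 0, 0, 0]

```text
time: 5.95
tool_pos: [0.4912, -0.1919, 0.1463]
tcp_rot: [1.701, 2.639, 0.0]
wrist_force: [0.5, 0.6, -2.4]
width: 0.148
grip_force: 78.1
```

Run:
```python
from h import *
st();plan(np.array([.4903,-.1907,.115]),.4276,3)
```

```text
5.95 [ 0.4912 -0.1919  0.1463] yaw 0.4257 q [-0.42   0.055  2.009 -0.     1.077 -0.845] F [ 0.5  0.6 -2.4] T [-0.01 -0.02  0.01] w 0.148 gf 78.1
[0.1, 0.0, 1.0, 0.0, 0.0, -0.001]
[0.0, 0.0, 1.1, 0.0, 0.001, 0.0]
[0.05, -0.03, 1.03, 0.001, 0.0, -0.001]
```

>>> play_rows:
  commands:
    - [0.1, 0, 0.8, 0, 0, 0]
    - [0, 0, 0.8, 0, 0, 0]
    - [0, 0, 0.8, 0, 0, 0]
    - [0, 0, 0.6, 0, 0, 0]
    - [0, 0, 0, 0, 0, 0]

```text
time: 6.37
tool_pos: [0.4885, -0.1909, 0.1131]
tcp_rot: [-1.7, -2.637, 0.001]
wrist_force: [-0.3, -0.2, -1.9]
width: 0.152
grip_force: 78.1
```

>>> play_rows:
  commands:
    - [0, 0, 0.5, 0, 0, 0]
    - [0, 0, 0.5, 0, 0, 0]
    - [0, 0, 0.4, 0, 0, 0]
    - [0, 0, 0, 0, 0, 0]

```text
time: 6.7
tool_pos: [0.4893, -0.1911, 0.1002]
tcp_rot: [-1.701, -2.639, 0.001]
wrist_force: [0.6, -0.6, -2.6]
width: 0.148
grip_force: 78.1
```

>>> play_rows:
  commands:
    - [0, 0, 0.1, 0, 0, 0]
    - [0, 0, 0.1, 0, 0, 0]
    - [0, 0, 0, 0, 0, 0]
    - [0, 0, 0, 0, 0, 0]

```text
time: 7.03
tool_pos: [0.4902, -0.1914, 0.0995]
tcp_rot: [1.701, 2.64, 0.0]
wrist_force: [-0.7, 0.6, -1.7]
width: 0.15
grip_force: 78.1
```

>>> play_rows:
  commands:
    - [0, 0, 0.1, 0, 0, 0]
    - [0, 0, 0, 0, 0, 0]
    - [0, 0, 0, 0, 0, 0]

```text
time: 7.28
tool_pos: [0.4904, -0.1915, 0.0989]
tcp_rot: [1.701, 2.64, 0.0]
wrist_force: [-0.6, -1.0, 1.9]
width: 0.148
grip_force: 78.5
```

>>> play_rows:
  commands:
    - [0, 0, 0.1, 0, 0, 0]
    - [0, 0, 0, 0, 0, 0]
    - [0, 0, 0, 0, 0, 0]

```text
time: 7.53
tool_pos: [0.4904, -0.1916, 0.0988]
tcp_rot: [1.701, 2.64, 0.0]
wrist_force: [-3.6, 1.9, 8.1]
width: 0.149
grip_force: 79.7
```

>>> play_rows:
  commands:
    - [0, 0, 0, 0, 0, 0.1]
    - [0, 0, 0, 0, 0, 0.1]
    - [0, 0, 0, 0, 0, 0.1]
    - [0, 0, 0, 0, 0, 0.1]
    - [0, 0, 0, 0, 0, 0]

```text
time: 7.95
tool_pos: [0.4903, -0.1919, 0.0989]
tcp_rot: [2.196, 2.245, -0.001]
wrist_force: [-3.6, -0.8, 8.7]
width: 0.147
grip_force: 79.6
```

Run:
```python
from h import *
st()
```

```text
7.95 [ 0.4903 -0.1919  0.0989] yaw 0.0222 q [-4.20e-01  1.07e-01  2.05e+00 -1.00e-03  9.84e-01 -4.42e-01] F [-3.6 -0.8  8.7] T [0.02 0.7  0.  ] w 0.147 gf 79.6
```

>>> play_rows:
  commands:
    - [0, 0, 0, 0, 0, 0.1]
    - [0, 0, 0, 0, 0, 0.1]
    - [0, 0, 0, 0, 0, 0.1]
    - [0, 0, 0, 0, 0, 0.1]
    - [0, 0, 0, 0, 0, 0]

```text
time: 8.37
tool_pos: [0.4904, -0.1921, 0.0988]
tcp_rot: [2.598, 1.764, -0.0]
wrist_force: [-3.9, -0.8, 7.6]
width: 0.151
grip_force: 79.5
```

Run:
```python
from h import *
st()
```

```text
8.37 [ 0.4904 -0.1921  0.0988] yaw -0.3778 q [-4.20e-01  1.07e-01  2.05e+00 -1.00e-03  9.83e-01 -4.10e-02] F [-3.9 -0.8  7.6] T [-0.18  0.63 -0.05] w 0.151 gf 79.5
```

>>> play_rows:
  commands:
    - [0, 0, 0, 0, 0, 0.08]
    - [0, 0, 0, 0, 0, 0.08]
    - [0, 0, 0, 0, 0, 0.08]
    - [0, 0, 0, 0, 0, 0.06]
    - [0, 0, 0, 0, 0, 0]

```text
time: 8.78
tool_pos: [0.4904, -0.1923, 0.0989]
tcp_rot: [2.831, 1.358, 0.0]
wrist_force: [-3.4, -1.3, 6.6]
width: 0.156
grip_force: 79.5
```

Run:
```python
from h import *
st()
```

```text
8.78 [ 0.4904 -0.1923  0.0989] yaw -0.6761 q [-4.20e-01  1.07e-01  2.05e+00 -2.00e-03  9.83e-01  2.57e-01] F [-3.4 -1.3  6.6] T [-0.16  0.58 -0.07] w 0.156 gf 79.5
```

>>> play_rows:
  commands:
    - [0, 0, 0, 0, 0, 0.04]
    - [0, 0, 0, 0, 0, 0.04]
    - [0, 0, 0, 0, 0, 0.04]
    - [0, 0, 0, 0, 0, 0]
    - [0, 0, 0, 0, 0, 0]

```text
time: 9.2
tool_pos: [0.4905, -0.1923, 0.0989]
tcp_rot: [2.906, 1.189, 0.0]
wrist_force: [-3.0, -1.7, 7.7]
width: 0.153
grip_force: 79.5
```

Run:
```python
from h import *
st()
```

```text
9.2 [ 0.4905 -0.1923  0.0989] yaw -0.7938 q [-4.20e-01  1.07e-01  2.05e+00 -2.00e-03  9.83e-01  3.75e-01] F [-3.  -1.7  7.7] T [-0.2   0.6  -0.02] w 0.153 gf 79.5
```

>>> play_rows:
  commands:
    - [0, 0, 0, 0, 0, 0.03]
    - [0, 0, 0, 0, 0, 0.03]
    - [0, 0, 0, 0, 0, 0]
    - [0, 0, 0, 0, 0, 0]

```text
time: 9.53
tool_pos: [0.4905, -0.1924, 0.0988]
tcp_rot: [2.94, 1.102, 0.0]
wrist_force: [-3.5, -0.8, 7.6]
width: 0.147
grip_force: 79.4
```

Run:
```python
from h import *
st(); snap('scene','k1'); snap('side','k2'); im=snap('wrist','k3')
a=cv2.imread('pics/k1.png')[140:220,270:380]; b=cv2.imread('pics/k2.png')[150:230,230:340]
cv2.imwrite('pics/k.png',np.vstack([cv2.imread('pics/k3.png')[:300],np.hstack([cv2.resize(x,(280,204),interpolation=cv2.INTER_CUBIC) for x in(a,b)])]))
```

```text
9.53 [ 0.4905 -0.1924  0.0988] yaw -0.8537 q [-4.20e-01  1.07e-01  2.05e+00 -2.00e-03  9.83e-01  4.35e-01] F [-3.5 -0.8  7.6] T [-0.21  0.65 -0.06] w 0.147 gf 79.4
```

View pics/k.png

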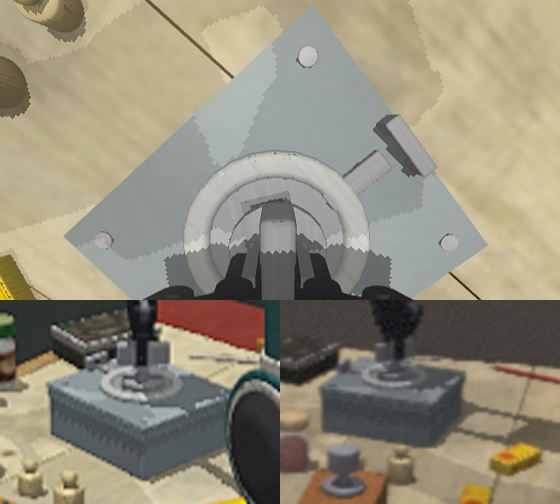

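The view shows the bolt drawn back from its keeper at (405,145), leaving a gap, with the slot trailing the blade by its play. I'll turn on until the stop shows in the torque.

>>> play_rows:
  commands:
    - [0, 0, 0, 0, 0, 0.02]
    - [0, 0, 0, 0, 0, 0.02]
    - [0, 0, 0, 0, 0, 0]
    - [0, 0, 0, 0, 0, 0]

```text
time: 10.02
tool_pos: [0.4905, -0.1924, 0.0989]
tcp_rot: [2.96, 1.045, -0.0]
wrist_force: [-4.2, -2.2, 7.0]
width: 0.153
grip_force: 79.7
```

Run:
```python
from h import *
st()
```

```text
10.02 [ 0.4905 -0.1924  0.0989] yaw -0.8918 q [-4.20e-01  1.07e-01  2.05e+00 -2.00e-03  9.83e-01  4.73e-01] F [-4.2 -2.2  7. ] T [-0.19  0.6   0.65] w 0.153 gf 79.7
```

>>> play_rows:
  commands:
    - [0, 0, 0, 0, 0, 0.02]
    - [0, 0, 0, 0, 0, 0.02]
    - [0, 0, 0, 0, 0, 0]
    - [0, 0, 0, 0, 0, 0]

```text
time: 10.35
tool_pos: [0.4905, -0.1924, 0.0989]
tcp_rot: [2.979, 0.99, -0.0]
wrist_force: [-2.6, -1.2, 7.0]
width: 0.146
grip_force: 83.4
```

Run:
```python
from h import *
st()
```

```text
10.35 [ 0.4905 -0.1924  0.0989] yaw -0.9292 q [-0.419  0.107  2.05  -0.003  0.983  0.511] F [-2.6 -1.2  7. ] T [-0.1   0.57  1.5 ] w 0.146 gf 83.4
```

The stop is firm, at 1.5 N m. I'll ease off the wound-up twist and press, then release.

>>> play_rows:
  commands:
    - [0, 0, -0.05, 0, 0, -0.03]
    - [0, 0, -0.05, 0, 0, -0.03]
    - [0, 0, 0, 0, 0, 0]
    - [0, 0, 0, 0, 0, 0]

```text
time: 10.68
tool_pos: [0.4905, -0.1922, 0.0989]
tcp_rot: [2.951, 1.072, 0.0]
wrist_force: [-0.7, -3.7, 2.0]
width: 0.149
grip_force: 78.8
```

Run:
```python
from h import *
st()
```

```text
10.68 [ 0.4905 -0.1922  0.0989] yaw -0.8739 q [-4.20e-01  1.07e-01  2.05e+00 -1.00e-03  9.83e-01  4.55e-01] F [-0.7 -3.7  2. ] T [-0.5   0.22  0.36] w 0.149 gf 78.8
```

>>> play_rows:
  commands:
    - [0, 0, 0, 0, 0, 0]
    - [0, 0, 0, 0, 0, 0]
    - [0, 0, 0, 0, 0, 0]
    - [0, 0, 0, 0, 0, 0]
    - [0, 0, 0, 0, 0, 0]
  grip: 0

```text
time: 11.1
tool_pos: [0.4899, -0.1911, 0.0981]
tcp_rot: [-2.953, -1.072, 0.0]
wrist_force: [-0.3, 0.1, -0.6]
width: 0.85
grip_force: 0.0
```

>>> play_rows:
  commands:
    - [0, 0, 0, 0, 0, 0]
    - [0, 0, 0, 0, 0, 0]
    - [0, 0, 0, 0, 0, 0]
    - [0, 0, 0, 0, 0, 0]
    - [0, 0, 0, 0, 0, 0]

```text
time: 11.52
tool_pos: [0.49, -0.1913, 0.0983]
tcp_rot: [-2.953, -1.072, -0.0]
wrist_force: [-0.1, 0.7, 0.6]
width: 0.999
grip_force: 0.0
```

>>> play_rows:
  commands:
    - [0, 0, -0.5, 0, 0, 0]
    - [0, 0, -1, 0, 0, 0]
    - [0, 0, -2, 0, 0, 0]
    - [0, 0, -3, 0, 0, 0]
    - [0, 0, -3, 0, 0, 0]

```text
time: 11.93
tool_pos: [0.4893, -0.191, 0.1943]
tcp_rot: [-2.952, -1.072, 0.002]
wrist_force: [0.7, -0.2, -0.7]
width: 1.001
grip_force: 0.0
```

>>> play_rows:
  commands:
    - [0, 0, -3, 0, 0, 0]
    - [-2, 0, -1, 0, 0, 0]
    - [-3, 0, 0, 0, 0, 0]
    - [-2, 0, 0, 0, 0, 0]
    - [0, 0, 0, 0, 0, 0]

```text
time: 12.35
tool_pos: [0.4345, -0.2382, 0.235]
tcp_rot: [2.952, 1.068, -0.0]
wrist_force: [-0.6, 0.6, -0.5]
width: 1.002
grip_force: 0.0
```

Run:
```python
from h import *
st(); snap('wrist','m')
```

```text
12.35 [ 0.4345 -0.2382  0.235 ] yaw -0.8762 q [-0.55  -0.084  1.974 -0.002  1.249  0.326] F [-0.6  0.6 -0.5] T [-0.03  0.    0.  ] w 1.002 gf 0.0
```

View pics/m.png

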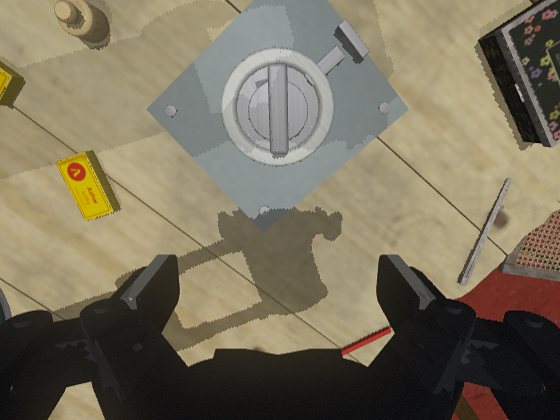

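The key stands upright in the lock at (279,110) with its collar on the face, and the bolt is drawn clear of the keeper at (350,40). The gripper is open and away from everything, so I'm handing in.

```bash
python3 -c "
from h import *
print(order.finish_job())"
```

```text
the job is handed in; nothing more can be done
None
```

The flat key is seated upright in the lock, turned clockwise to its hard stop with the bolt drawn back, and released; the round-knob key is still in the rack, and I handed the job in at about 12.4 s.

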